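# Scoop spawn plugs from the tote corner onto the scale

## Robot

A 6-joint arm with a two-finger parallel gripper is mounted at the origin on the work surface. World frame = base frame: x ahead of the robot, y to its left, z up, the work surface at z = 0. Lengths are in m, angles in rad, forces in N, time in s.
With the tool pointing down it reaches from about 0.35 to 0.975 m from the base axis. Payload 4.9 kg.
Tool frame: the origin (TCP) lies midway between the tips of the shut fingers; the grasp point (between the pads) lies ctrl.grip_depth behind it (ctrl.grip_depth is the distance from the TCP to the grasp point, in m); y points along the fingers, z is the direction in which the jaws open and shut, and the axes are right-handed (so a half turn about y gives the same grasp; the last joint's range is limited). The gripper opens to 85 mm and grips with 20 to 120 N. Pads are 22 mm wide; open, the fingers measure 114 mm over their backs; the gripper's body (76 mm by 85 mm) begins 54 mm behind the grasp point. The pads swing forward as they close: fully open they stand 13 mm farther back than shut.
Start: joints at [1.175, 0.053, 1.613, -0, 1.476, -0.119], TCP at [0.171, 0.601, 0.231] pointing down, gripper open.
Joint ranges: [-3.01, 3.01], [-1.01, 2.22], [0.06, 2.58], [-1.02, 4.17], [0.09, 2.62], [-3.14, 3.14]. Speed limits (rad/s): [2.57, 2.57, 3.14, 3.14, 3.14, 3.14].

## Interface

Orientations are given as a rotation vector (axis times angle).
In Python, from station import ctrl gives the robot as it stands.
- The arm moves only by the tool jog_arm, never from a script. Its argument "moves" is a list of rows, each a list of 6 numbers: the shift along the tool's x, y, z in mm, then the turn, a rotation vector about the tool's x, y, z in rad. In form: [[x, y, z, wx, wy, wz], ...]. A call has 1 to 12 rows; each row shifts and turns the commanded pose from where the row before left it, along the tool's axes as they then stand; what a row does not reach is not made up. A row lasts 1/10 s, in which the tool goes at most 50 mm and 8.59 degrees, less where a joint would pass 70% of its speed; a pose out of reach is approached as far as the arm can. A call is refused whole if a number of a shift passes 50 or a number of a turn 0.15, either way. A call with a gripper value outside its range is refused whole. "grip" is the finger opening in mm, from 0 to 85.4, set as the call begins (left out, the last holds). The fingers move at their own pace and stop on an object; "grip_force" is the grip in N (left out, the last holds). Time passes only in rows, so rows that do not move let the fingers close. It gives the time, the measured TCP pose, the force and the opening at its end, in the units of the state.
- ctrl.get_obs(): the state, without advancing time (a new reading comes with each control period).
- ctrl.get_image(name): name is "side" or "top" or "wrist"; returns the picture (384x512x3 uint8, red, green, blue); there is no depth.
- ctrl.camera_params(name): a dict with "fx", "fy", "cx", "cy" (pixels), "D" ([k1, k2, p1, p2, k3] as OpenCV has them; the pictures are not rectified), "pose" (4x4, takes a point from camera to world coordinates); the wrist camera has in their place "T_tool_cam" (4x4, takes a point from camera to tool coordinates, whose origin is the TCP and whose axes are the tool frame's). Camera axes: x right, y up, looking along -z (the intrinsics and any distortion apply to the point x, -y, -z); pixel columns grow to the right and rows downward; lengths in m; the calibration is good to about 2 mm. A picture is of the moment at which its call begins: read the wrist's pose just before it. camera_params takes no time and is no camera call.
- ctrl.finish_job(): hands the job in, once; it reports no verdict.
The state is a dict: "t": time; "q": joint angles; "dq": joint speeds; "effort": joint torques, N m; "tool_pos": TCP position; "tool_rot": TCP orientation; "contact_force": force on the tool from outside, world axes, zero at the start; "wrist_torque": the same for the moment, N m; "opening": finger opening in m.
Only numpy, scipy, OpenCV 4.12 (cv2) and the standard library are available. Lean on these libraries where they do the work, as an engineer would, in place of code of your own. Each camera call takes 0.05 s, during which the arm holds its last target. There are 200 camera calls.

## Task

In the mushroom shed, two round wooden plugs are left lying at the clear tote's far left corner (seen from the robot). Take the scoop by its upright handle, drive it along the tote's floor right into that corner so that both plugs ride up over its lip against the end wall, then lift it out and set it down level on the middle of the scale's steel platform, with both plugs in it, and let go. Do not touch the plugs with the gripper.

Things in the scene. Friction and masses are not known exactly. Their poses are not given: they have to be found in the camera images.
- scoop_grip (a point): Point in the scoop's upright wooden handle (18 mm along y, 26 along x, top 23 mm higher): grip across y, firmly. 125 mm above the scoop's underside. Aluminium pan 120 x 120 mm: x points to its thin lip, edge 105 mm ahead; pan's back 15 mm behind, sides 60 mm either side, 25 high. Lip is a 3 mm high ridge that keeps plugs in when level. 0.15-0.3 kg. Stands in the tote, near end, within 10 degrees of its x.
- plug_a_center (a point): Smooth pale wooden dowel plug, round, 24 mm in diameter, 60 mm long, about 18 g, free to roll, on the tote's floor at its far left, lying across it (within 20 degrees of the tote's y). The point is its centre, 12 mm above the floor it lies on; x runs along the plug. The one nearer the end wall.
- plug_b_center (a point): Smooth pale wooden dowel plug, round, 24 mm in diameter, 60 mm long, about 18 g, free to roll, on the tote's floor at its far left, lying across it (within 20 degrees of the tote's y). The point is its centre, 12 mm above the floor it lies on; x runs along the plug. The one nearer the scoop.
- tote: Clear plastic tote, fixed, open top, left or right on the table. Inside 300 (x) x 220 mm (y), walls 3 mm thick, 75 high, floor 4 thick. Origin: centre of its underside; x to the far end wall (inner face +150 mm), y to the left wall (inner face +110 mm). A black disc hygrometer (56 wide, 22 high) stands in its far right corner, 145 mm or more from the left wall.
- scale_top (a point): Bench scale, fixed, beside the tote: grey base with a steel platform 190 mm (x) by 180 mm (y), 45 mm above the table, and a lower display box on its -x side. The point is the centre of the platform's top; z up.
Not all that is in view belongs to the job. Leave any red or turquoise look-alike of the part that bears scoop_grip alone.

How it is judged:
By the outcome, as a careful person would: the job done as asked, in the order asked, and still so for the second after the job is handed in, with the robot touching nothing.
It also fails if it takes over 54 s, if anything falls off the work surface, if the arm or the gripper's body presses on something with over 40 N, if the wrist force passes 120 N, or if a joint passes its speed limit or range.

## Working session

There is one attempt and no reset: what is moved stays moved. The work goes in short steps, Python scripts to look and compute and a tool call to move; the robot and the scene stay as the last step left them, time stands still between calls to the robot, and variables do not carry over. Pictures are saved under pics/ and viewed, about 8 in all and at most 12, crops included, and the job is handed in when it is done.

Besides the shell and the picture viewer there is one more tool, called after "Call:" by a JSON object that holds its "op" and its "data", one argument or row to a line. jog_arm: Moves the arm, as the interface text tells. Its arguments: {"type":"object","properties":{"moves":{"type":"array","items":{"type":"array","items":{"type":"number"}}},"grip":{"type":"number"},"grip_force":{"type":"number"}},"required":["moves"]}

```bash
ls; mkdir -p pics
cat > h.py <<'E'
import numpy as np,cv2
from scipy.spatial.transform import Rotation as R
from station import ctrl
def pose(name):
    p=ctrl.camera_params(name)
    if 'pose' in p: T=np.array(p['pose'])
    else:
        o=ctrl.get_obs(); W=np.eye(4); W[:3,:3]=R.from_rotvec(o['tool_rot']).as_matrix(); W[:3,3]=o['tool_pos']; T=W@np.array(p['T_tool_cam'])
    K=np.array([[p['fx'],0,p['cx']],[0,p['fy'],p['cy']],[0,0,1]]); return K,np.array(p['D'],float),T
def snap(name,f):
    P=pose(name); im=ctrl.get_image(name)[:,:,::-1]; cv2.imwrite('pics/'+f,im); return im,P
def ray(P,uv):
    K,D,T=P; u=cv2.undistortPoints(np.array([[uv]],float),K,D)[0,0]
    return T[:3,3],T[:3,:3]@np.array([u[0],-u[1],-1])
def onz(P,uv,z):
    o,d=ray(P,uv); return o+d*(z-o[2])/d[2]
def tri(P1,a,P2,b):
    o1,d1=ray(P1,a);o2,d2=ray(P2,b)
    s=np.linalg.lstsq(np.c_[d1,-d2],o2-o1,rcond=None)[0]
    p,q=o1+s[0]*d1,o2+s[1]*d2; return (p+q)/2,np.linalg.norm(p-q)
def proj(P,X):
    K,D,T=P; c=T[:3,:3].T@(np.array(X)-T[:3,3]); c=np.array([[c[0],-c[1],-c[2]]])
    return cv2.projectPoints(c,np.zeros(3),np.zeros(3),K,D)[0][0,0]
E
python3 - <<'E'
from h import *
np.set_printoptions(precision=4,suppress=True)
for n in ['top','side','wrist']:
    im,P=snap(n,n+'0.png'); print(n,P[2])
o=ctrl.get_obs();print(o['t'],o['tool_pos'],R.from_rotvec(o['tool_rot']).as_matrix(),o['opening'],ctrl.grip_depth)
E
```

```text
pics
top [[ 0.0252  0.9842 -0.1752  0.3634]
 [-0.9997  0.0257  0.0006 -0.097 ]
 [ 0.0051  0.1751  0.9845  1.1876]
 [ 0.      0.      0.      1.    ]]
side [[ 0.7997  0.4678 -0.3764  0.2181]
 [-0.6004  0.6218 -0.5028 -0.5483]
 [-0.0011  0.6281  0.7781  0.8079]
 [ 0.      0.      0.      1.    ]]
wrist [[ 0.2729 -0.928  -0.2536  0.1064]
 [ 0.9621  0.263   0.0727  0.6186]
 [-0.0007 -0.2638  0.9646  0.373 ]
 [ 0.      0.      0.      1.    ]]
0.15 [0.1706 0.6008 0.2303] [[ 0.9619 -0.0006  0.2733]
 [-0.2733 -0.0015  0.9619]
 [-0.0001 -1.     -0.0016]] 0.08526896164676784 0.0187
```

View pics/top0.png

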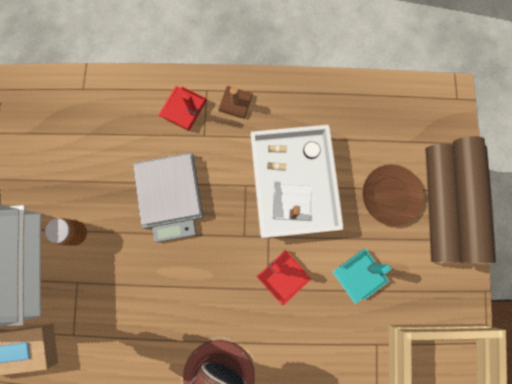

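View pics/side0.png

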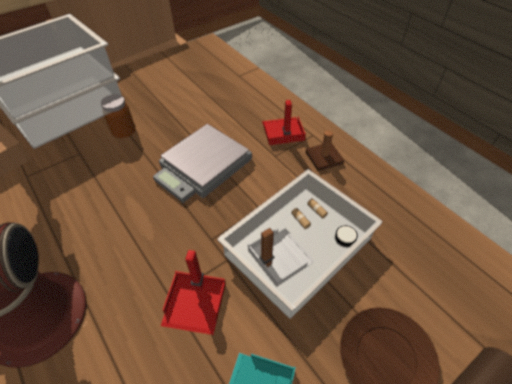

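The top view shows the tote at about (252-340, 127-237), the plugs at (277,149) and (277,166), the scoop handle at about (295,211) and the scale platform at about (168,190). The side view shows the scoop handle at about (266,245). Next I'll enlarge both.

Run:
```python
import cv2,numpy as np
a=cv2.imread('pics/top0.png')[118:245,125:350]; b=cv2.imread('pics/side0.png')[120:320,140:390]
a=cv2.resize(a[:, 115:],None,fx=4.6,fy=4.6,interpolation=cv2.INTER_CUBIC)
b=cv2.resize(b[50:200,75:250],None,fx=1.64,fy=1.64,interpolation=cv2.INTER_CUBIC)
cv2.imwrite('pics/topc.png',a)
b=cv2.imread('pics/side0.png')[165:320,210:390];cv2.imwrite('pics/sidec.png',cv2.resize(b,None,fx=3.8,fy=3.8,interpolation=cv2.INTER_CUBIC))
print(a.shape)
```

```text
(584, 506, 3)
```

View pics/topc.png

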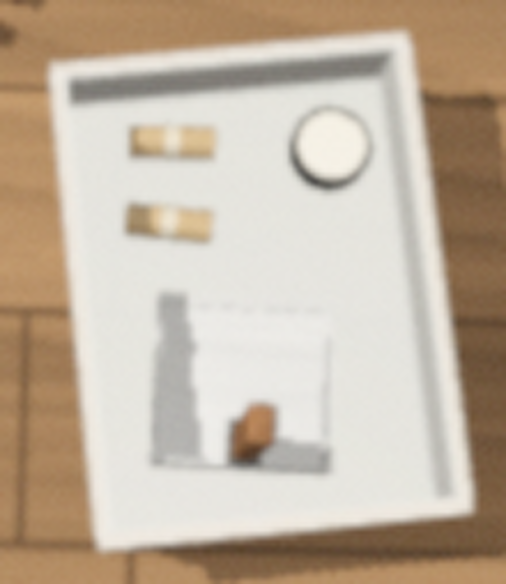

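View pics/sidec.png

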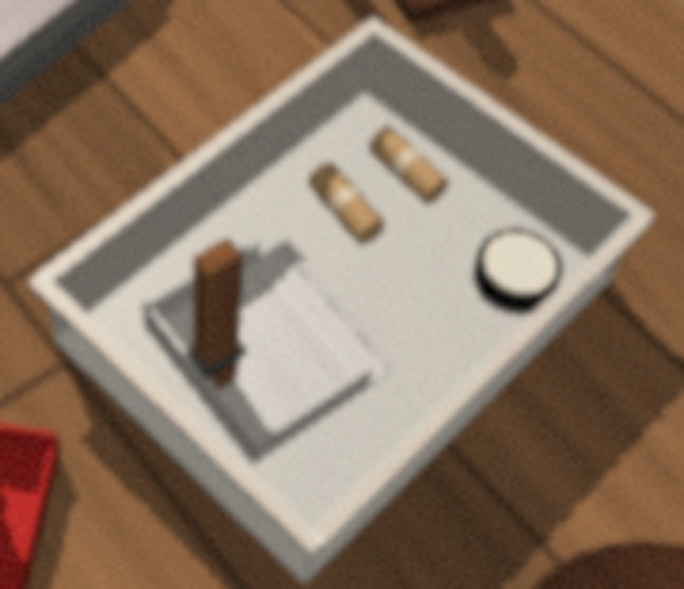

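```bash
cat > m.py <<'E'
from h import *
np.set_printoptions(precision=4,suppress=True)
PT,PS=pose('top'),pose('side')
t=lambda x,y:((x+.5)/4.6-.5+240,(y+.5)/4.6-.5+118)
s=lambda x,y:((x+.5)/3.8-.5+210,(y+.5)/3.8-.5+165)
rim=[(50,63),(408,32),(474,512),(100,548)]; sr=[(375,17),(655,213),(312,553),(30,280)]
for z in (.075,.079):
    c=np.array([onz(PT,t(*p),z) for p in rim]); print('rim',z,[np.linalg.norm(c[i]-c[i-1]) for i in range(4)]); print(c[:,:2], c.mean(0))
    c=np.array([onz(PS,s(*p),z) for p in sr]); print('side',[np.linalg.norm(c[i]-c[i-1]) for i in range(4)]); print(c[:,:2],c.mean(0))
for a,b in zip(rim,sr): print(tri(PT,t(*a),PS,s(*b)))
print('handle',tri(PT,t(263,415),PS,s(217,252)))
print('backcorners',[onz(PT,t(*p),.029)[:2] for p in ((152,464),(330,472))],'lip',[onz(PT,t(*p),.007)[:2] for p in ((196,303),(328,310))])
print('rightfront',onz(PT,t(328,312),.029)[:2])
for n,p,q in (('a',((131,142),(215,142)),((382,140),(436,190))),('b',((126,220),(212,224)),((322,175),(370,232)))):
    e=[onz(PT,t(*x),.016)[:2] for x in p]; f=[onz(PS,s(*x),.016)[:2] for x in q]; print(n,e,np.mean(e,0),f,np.mean(f,0))
# scale
for f,P in(('top',PT),('side',PS)):
    pts={'top':[(135,163),(193,153),(201,217),(143,228)],'side':[(208,126),(251,157),(202,192),(160,160)]}[f]
    c=np.array([onz(P,p,.045) for p in pts]);print('scale',f,c[:,:2],c.mean(0),[np.linalg.norm(c[i]-c[i-1]) for i in range(4)])
E
python3 m.py
```

```text
rim 0.075 [np.float64(0.32133706833003634), np.float64(0.2407194333469814), np.float64(0.3217431938100386), np.float64(0.23968034331795085)]
[[ 0.7328 -0.0754]
 [ 0.7616 -0.3144]
 [ 0.4423 -0.354 ]
 [ 0.4141 -0.116 ]] [ 0.5877 -0.2149  0.075 ]
side [np.float64(0.3214404308938746), np.float64(0.23877985280143238), np.float64(0.3225585383862129), np.float64(0.23982853071250215)]
[[ 0.7342 -0.0772]
 [ 0.7631 -0.3143]
 [ 0.443  -0.354 ]
 [ 0.4151 -0.1159]] [ 0.5889 -0.2154  0.075 ]
rim 0.079 [np.float64(0.3201817796233988), np.float64(0.23985398559686905), np.float64(0.3205864449787321), np.float64(0.23881863136147705)]
[[ 0.7315 -0.0755]
 [ 0.7602 -0.3136]
 [ 0.442  -0.353 ]
 [ 0.4139 -0.1159]] [ 0.5869 -0.2145  0.079 ]
side [np.float64(0.31968602300219345), np.float64(0.23747660274989307), np.float64(0.32079802791246753), np.float64(0.23851955702253355)]
[[ 0.7314 -0.0798]
 [ 0.7602 -0.3155]
 [ 0.4418 -0.3551]
 [ 0.414  -0.1182]] [ 0.5868 -0.2172  0.079 ]
(array([ 0.7343, -0.0759,  0.0734]), np.float64(0.002006869889621012))
(array([ 0.7616, -0.3145,  0.0764]), np.float64(0.00105753625
[... 450 characters left out ...]
975 -0.1612] [array([ 0.6988, -0.1336]), array([ 0.6993, -0.1898])] [ 0.6991 -0.1617]
b [array([ 0.6411, -0.1297]), array([ 0.6398, -0.1889])] [ 0.6405 -0.1593] [array([ 0.6438, -0.1316]), array([ 0.6386, -0.1887])] [ 0.6412 -0.1602]
scale top [[0.6318 0.2815]
 [0.6679 0.1018]
 [0.4697 0.0667]
 [0.4313 0.2409]] [0.5502 0.1727 0.045 ] [np.float64(0.20449449755866572), np.float64(0.18338367827314647), np.float64(0.20133929816187116), np.float64(0.1783329576544744)]
scale side [[0.6256 0.2732]
 [0.6534 0.0795]
 [0.4693 0.0514]
 [0.4345 0.2287]] [0.5457 0.1582 0.045 ] [np.float64(0.19625421613262123), np.float64(0.1957270187433421), np.float64(0.18619810460999595), np.float64(0.180750353813144)]
```

The tote's centre is at about (0.588, -0.215) with a yaw of +7.2°. The scoop's grip point is at about (0.487, -0.209, 0.129), yaw about -1°. The plugs lie at tote (116, 40) and (59, 48) mm. I'll move above the handle now.

Call:
{"op": "jog_arm", "data": {
  "moves": [
    [35,-2,-32,0,0,0],
    [35,-2,-32,0,0,0],
    [35,-2,-32,0,0,0],
    [35,-2,-32,0,0,0],
    [35,-2,-32,0,0,0],
    [35,-2,-32,0,0,0],
    [35,-2,-32,0,0,0],
    [35,-2,-32,0,0,0],
    [35,-2,-32,0,0,0],
    [35,-2,-32,0,0,0]
  ],
  "grip": 60,
  "grip_force": 100
}}

```text
t: 1.15
tool_pos: [0.4205, 0.1959, 0.2513]
tool_rot: [-1.56, 0.217, -0.217]
contact_force: [0.6, 0.6, -0.5]
opening: 0.06
```

Call:
{"op": "jog_arm", "data": {
  "moves": [
    [18,0,-37,0,0,0],
    [18,0,-37,0,0,0],
    [18,0,-37,0,0,0],
    [18,0,-37,0,0,0],
    [18,0,-37,0,0,0],
    [18,0,-37,0,0,0],
    [18,0,-37,0,0,0],
    [18,0,-37,0,0,0],
    [0,0,0,0,-0.085,0],
    [0,0,0,0,-0.085,0],
    [0,0,0,0,-0.085,0],
    [0,0,0,0,0,0]
  ]
}}

```text
t: 2.35
tool_pos: [0.4774, -0.1265, 0.2509]
tool_rot: [-1.57, 0.018, -0.017]
contact_force: [-0.3, -0.8, 0.7]
opening: 0.0603
```

Run:
```python
from h import *
np.set_printoptions(precision=4,suppress=True)
im,P=snap('wrist','w1.png'); np.save('w1.npy',P[2])
print(P[2]); o=ctrl.get_obs(); print(o['t'],o['tool_pos'],R.from_rotvec(o['tool_rot']).as_matrix(),o['contact_force'])
print([proj(P,x) for x in ((.487,-.209,.152),(.486,-.209,.129))])
```

```text
[[ 0.0219 -0.9644 -0.2637  0.4107]
 [ 0.9998  0.0216  0.0042 -0.1257]
 [ 0.0017 -0.2637  0.9646  0.3938]
 [ 0.      0.      0.      1.    ]]
2.4 [ 0.4775 -0.1263  0.251 ] [[ 0.9997 -0.0005  0.0236]
 [-0.0236  0.0002  0.9997]
 [-0.0005 -1.      0.0002]] [0.1408 0.1874 0.8098]
[array([165.734 , 207.7778]), array([172.8836, 199.4842])]
```

View pics/w1.png

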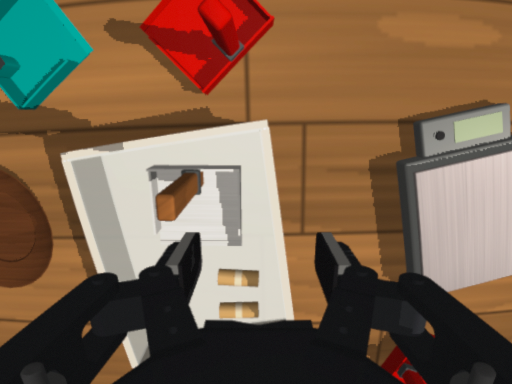

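The wrist view shows the handle top at about (167,207), which matches the prediction of (166,208). The pan is aligned with the tool, and the plugs are at (238,278) and (238,310). I'll go down onto the handle and close.

Call:
{"op": "jog_arm", "data": {
  "moves": [
    [6,0,-42,0,0,0],
    [6,0,-41,0,0,0],
    [0,30,0,0,0,0],
    [0,30,0,0,0,0],
    [0,30,0,0,0,0],
    [0,30,0,0,0,0],
    [0,21,0,0,0,0],
    [0,0,0,0,0,0],
    [0,0,0,0,0,0]
  ]
}}

```text
t: 3.3
tool_pos: [0.4879, -0.2095, 0.1105]
tool_rot: [-1.571, 0.018, -0.017]
contact_force: [-0.3, -0.5, -0.2]
opening: 0.0599
```

Call:
{"op": "jog_arm", "data": {
  "moves": [
    [0,0,0,0,0,0],
    [0,0,0,0,0,0],
    [0,0,0,0,0,0],
    [0,0,0,0,0,0],
    [0,0,0,0,0,0],
    [0,0,0,0,0,0],
    [0,0,0,0,0,0],
    [0,0,0,0,0,0]
  ],
  "grip": 0,
  "grip_force": 100
}}

```text
t: 4.1
tool_pos: [0.4888, -0.2103, 0.1119]
tool_rot: [-1.572, 0.015, -0.019]
contact_force: [-0.8, -0.6, 6.1]
opening: 0.0167
```

Run:
```python
from h import *
np.set_printoptions(precision=4,suppress=True)
im,P=snap('wrist','w2.png'); np.save('w2.npy',P[2]); im2,_=snap('side','s2.png')
o=ctrl.get_obs(); print(o['t'],o['tool_pos'],R.from_rotvec(o['tool_rot']).as_matrix(),o['contact_force'],o['opening'])
b=cv2.resize(im2[150:310,200:390],None,fx=2,fy=2); c=np.zeros((384,512+380,3),np.uint8); c[:,:512]=im; c[:320,512:]=b; cv2.imwrite('pics/c2.png',cv2.resize(c,(800,344)))
```

```text
4.2 [ 0.4887 -0.2103  0.1119] [[ 0.9998  0.0023  0.022 ]
 [-0.022  -0.0013  0.9998]
 [ 0.0023 -1.     -0.0013]] [-0.1043 -0.788   5.9866] 0.016804260888278067
```

View pics/c2.png

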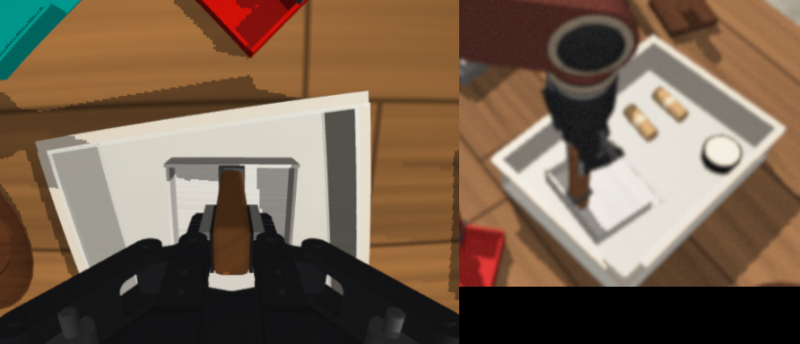

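The handle is gripped: the opening is 16.8 mm, and the wrist view shows it centred between the pads with the pan straight. I'll turn to the tote's yaw, shift to the left wall and measure.

Call:
{"op": "jog_arm", "data": {
  "moves": [
    [0,0,0,0,-0.05,0],
    [0,0,0,0,-0.05,0],
    [0,0,0,0,-0.048,0],
    [5,0,8,0,0,0],
    [5,0,8,0,0,0],
    [5,0,8,0,0,0],
    [5,0,5,0,0,0],
    [0,0,0,0,0,0],
    [0,0,0,0,0,0]
  ]
}}

```text
t: 5.1
tool_pos: [0.5054, -0.1783, 0.1119]
tool_rot: [-1.569, -0.102, 0.097]
contact_force: [0.5, 1.3, 5.9]
opening: 0.0176
```

Run:
```python
from h import *
np.set_printoptions(precision=4,suppress=True)
im,P=snap('wrist','w3.png'); np.save('w3.npy',P[2]); im2,_=snap('side','s3.png');im3,_=snap('top','t3.png')
o=ctrl.get_obs(); print(o['t'],o['tool_pos'],R.from_rotvec(o['tool_rot']).as_matrix(),o['contact_force'])
b=cv2.resize(im2[150:310,200:390],(380,320)); c=np.zeros((704,892,3),np.uint8); c[:384,:512]=im; c[:320,512:]=b
c[384:,512:]=cv2.resize(im3[125:245,235:350],(380,320)); 
c[384:,:512]=cv2.resize(im3[145:245,125:285],(512,320))
cv2.imwrite('pics/c3.png',cv2.resize(c,(760,600)))
M=np.load('w2.npy'); K,D,_=P
print('backrim w2',onz((K,D,M),(185,180.6),.029),onz((K,D,M),(332,180.6),.029))
```

```text
5.25 [ 0.5054 -0.1783  0.1119] [[ 0.992   0.0032 -0.1259]
 [ 0.1259 -0.0001  0.992 ]
 [ 0.0032 -1.     -0.0005]] [0.7563 2.409  5.5441]
backrim w2 [ 0.4709 -0.2692  0.029 ] [ 0.4734 -0.1503  0.029 ]
```

View pics/c3.png

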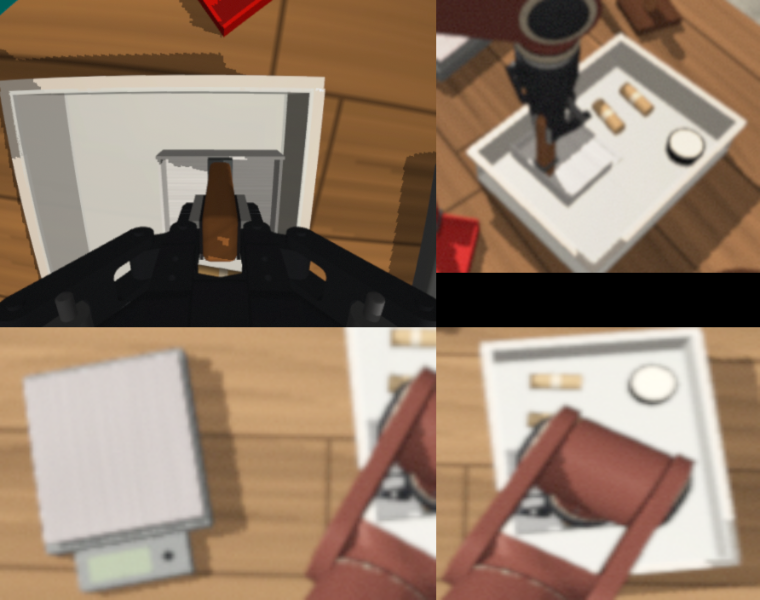

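The scoop is aligned with the tote, with its left side a few mm from the left wall and the plugs ahead of it. Now the drive forward.

Call:
{"op": "jog_arm", "data": {
  "moves": [
    [8,0,0,0,0,0],
    [10,0,0,0,0,0],
    [10,0,0,0,0,0],
    [10,0,0,0,0,0],
    [10,0,0,0,0,0],
    [10,0,0,0,0,0],
    [10,0,0,0,0,0],
    [10,0,0,0,0,0],
    [10,0,0,0,0,0],
    [10,0,0,0,0,0],
    [10,0,0,0,0,0],
    [7,0,0,0,0,0]
  ]
}}

```text
t: 6.45
tool_pos: [0.6189, -0.1642, 0.1119]
tool_rot: [-1.569, -0.1, 0.099]
contact_force: [-3.0, -1.1, 7.7]
opening: 0.0166
```

Call:
{"op": "jog_arm", "data": {
  "moves": [
    [4,0,0,0,0,0],
    [3,0,0,0,0,0],
    [0,0,0,0,0,0]
  ]
}}

```text
t: 6.75
tool_pos: [0.6261, -0.1633, 0.1119]
tool_rot: [-1.569, -0.101, 0.098]
contact_force: [-0.2, -0.5, 5.4]
opening: 0.0168
```

Run:
```python
from h import *
np.set_printoptions(precision=4,suppress=True)
im,P=snap('wrist','w4.png'); np.save('w4.npy',P[2]); im2,_=snap('side','s4.png');im3,PT=snap('top','t4.png')
o=ctrl.get_obs(); print(o['t'],o['tool_pos'],o['contact_force'],o['wrist_torque'])
c=np.zeros((450,800,3),np.uint8); c[:300,:400]=cv2.resize(im,(400,300)); c[:,400:]=cv2.resize(im2[155:290,250:370],(400,450))
cv2.imwrite('pics/c4.png',c)
pts=[(25,378),(182,351),(207,520),(48,545)]
q=np.array([onz(PT,(125+x/2.726,145+(y-327)/2.727),.045) for x,y in pts]);print(q[:,:2],q.mean(0),[np.linalg.norm(q[i]-q[i-1]) for i in range(4)])
```

```text
6.9 [ 0.6261 -0.1633  0.1119] [-0.1467 -1.3078  6.45  ] [0.1748 0.0113 0.041 ]
[[0.6295 0.284 ]
 [0.6653 0.1055]
 [0.4734 0.0671]
 [0.4405 0.2427]] [0.5522 0.1748 0.045 ] [np.float64(0.19338788415140698), np.float64(0.18206338357438456), np.float64(0.19570766718402982), np.float64(0.17869930337841627)]
```

View pics/c4.png

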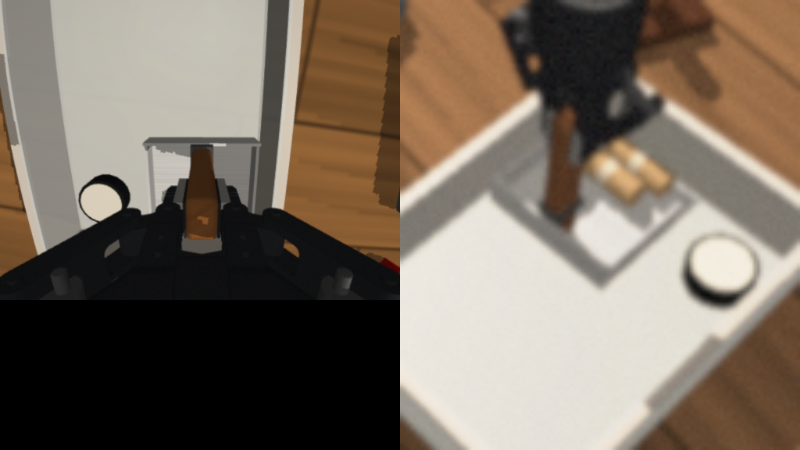

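The side view shows both plugs at about (610,175) and (640,160), over the lip and against the end wall. The force doesn't show wall contact yet, so I'll creep on.

Call:
{"op": "jog_arm", "data": {
  "moves": [
    [1,0,0,0,0,0],
    [1,0,0,0,0,0],
    [1,0,0,0,0,0],
    [0,0,0,0,0,0]
  ]
}}

```text
t: 7.3
tool_pos: [0.6279, -0.1631, 0.112]
tool_rot: [-1.569, -0.098, 0.1]
contact_force: [-6.1, -1.0, 9.1]
opening: 0.0168
```

That is wall contact (-6 N). I'll tilt the lip up gently against the wall so the plugs roll back, then look.

Call:
{"op": "jog_arm", "data": {
  "moves": [
    [-4,-1.5,0,0,0,-0.035],
    [-4,-1.5,0,0,0,-0.035],
    [-4,-1.5,0,0,0,-0.035],
    [-4,-1.5,0,0,0,-0.035],
    [-4,-1.5,0,0,0,-0.035],
    [0,0,0,0,0,0],
    [0,0,0,0,0,0]
  ]
}}

```text
t: 8.0
tool_pos: [0.6069, -0.1649, 0.1153]
tool_rot: [-1.552, -0.234, -0.037]
contact_force: [0.2, 0.5, -2.7]
opening: 0.017
```

Run:
```python
from h import *
np.set_printoptions(precision=4,suppress=True)
im,P=snap('wrist','w5.png'); im2,_=snap('side','s5.png')
o=ctrl.get_obs(); print(o['t'],o['tool_pos'],R.from_rotvec(o['tool_rot']).as_matrix(),o['contact_force'],o['wrist_torque'])
c=np.zeros((450,800,3),np.uint8); c[:300,:400]=cv2.resize(im,(400,300)); c[:,400:]=cv2.resize(im2[155:290,250:370],(400,450))
cv2.imwrite('pics/c5.png',c)
```

```text
8.1 [ 0.6077 -0.165   0.1159] [[ 0.9771  0.1716 -0.1261]
 [ 0.1241  0.0222  0.992 ]
 [ 0.173  -0.9849  0.0004]] [ 0.1387 -0.212  -2.1846] [-0.0363  0.1867  0.0007]
```

View pics/c5.png

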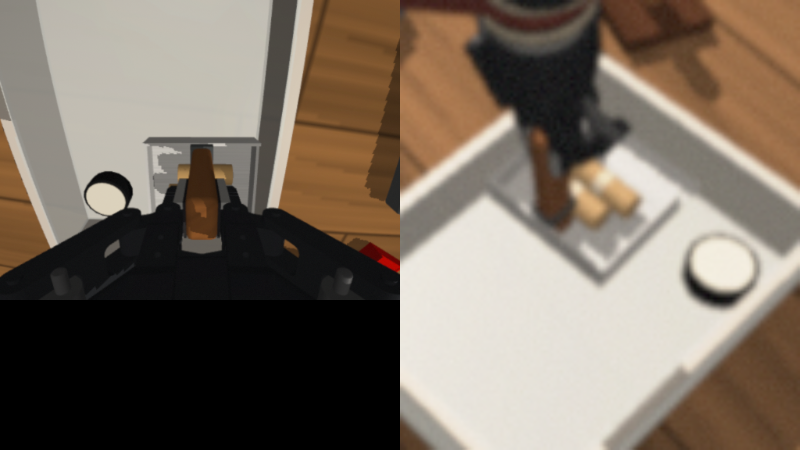

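Both plugs are in the pan, rolled back against the handle. I'll lift it out.

Call:
{"op": "jog_arm", "data": {
  "moves": [
    [0,-8,-0.5,0,0,0],
    [2,-15,-0.5,0,0,0],
    [3,-20,-0.5,0,0,0],
    [3,-20,0,0,0,0],
    [3,-20,0,0,0,0],
    [3,-20,0,0,0,0],
    [3,-15,0,0,0,0],
    [0,-6,0,0,0,0],
    [0,0,0,0,0,0]
  ]
}}

```text
t: 9.0
tool_pos: [0.6037, -0.1675, 0.2432]
tool_rot: [-1.554, -0.238, -0.04]
contact_force: [-0.3, -0.2, -2.8]
opening: 0.0168
```

Run:
```python
from h import *
np.set_printoptions(precision=4,suppress=True)
im,P=snap('wrist','w6.png'); im2,PS=snap('side','s6.png')
o=ctrl.get_obs(); print(o['t'],o['tool_pos'],R.from_rotvec(o['tool_rot']).as_matrix(),o['contact_force'],o['wrist_torque'])
c=np.zeros((450,800,3),np.uint8); c[:300,:400]=cv2.resize(im,(400,300)); c[:,400:]=cv2.resize(im2[100:280,140:300],(400,450))
cv2.imwrite('pics/c6.png',c)
K,D,_=P; print('w1 edge',onz((K,D,np.load('w1.npy')),(414,164),.045),onz((K,D,np.load('w1.npy')),(424,292),.045))
for f in ((.6295,.284,.045),(.6653,.1055,.045),(.4734,.0671,.045),(.4405,.2427,.045)): print(proj(PS,f))
a=cv2.imread('pics/side0.png'); h=cv2.cvtColor(a,cv2.COLOR_BGR2HSV); m=((h[...,1]<40)&(h[...,2]>120)).astype(np.uint8)
m[:,300:]=0;m[:115]=0;m[215:]=0;m[:,:140]=0
n,l,s,ce=cv2.connectedComponentsWithStats(m); i=1+np.argmax(s[1:,4]); cs=cv2.findContours((l==i).astype(np.uint8),0,2)[0]
q=cv2.approxPolyDP(max(cs,key=cv2.contourArea),4,True)[:,0]; print(q,s[i]); z=np.array([onz(PS,p,.045) for p in q.astype(float)]);print(z, onz(PS,ce[i],.045))
```

```text
9.1 [ 0.6027 -0.1671  0.2405] [[ 0.9771  0.1713 -0.1259]
 [ 0.1239  0.0225  0.992 ]
 [ 0.1727 -0.985   0.0007]] [-0.0752 -0.4353 -1.8548] [-0.0044  0.244  -0.0034]
w1 edge [0.4705 0.0696 0.045 ] [0.6574 0.1102 0.045 ]
[207.2553 123.739 ]
[249.1159 150.3239]
[200.2992 187.7518]
[159.6562 156.3926]
[[207 125]
 [160 160]
 [201 185]
 [247 150]] [ 160  125   88   61 2712]
[[0.6256 0.2793 0.045 ]
 [0.4345 0.2287 0.045 ]
 [0.4801 0.0745 0.045 ]
 [0.6611 0.1104 0.045 ]] [0.5485 0.1714 0.045 ]
```

View pics/c6.png

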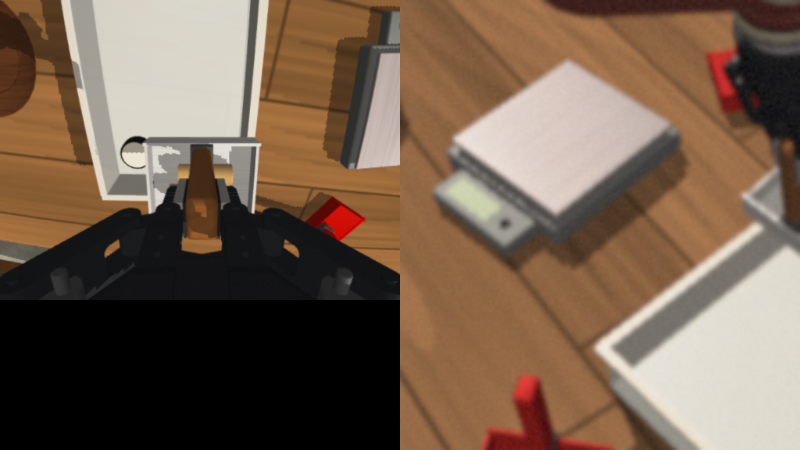

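The plugs are still in and the scoop is clear of the tote. The scale centre comes out at about (0.550, 0.174) with a yaw of about 11.7°. I'll move over it.

Call:
{"op": "jog_arm", "data": {
  "moves": [
    [-1.5,-0.3,10,0,0,0],
    [-3,-0.5,20,0,0,0],
    [-4.3,-0.7,28,0,0,0],
    [-4.3,-0.7,28,0,0,0],
    [-4.3,-0.7,28,0,0,0],
    [-4.3,-0.7,28,0,0,0],
    [-4.3,-0.7,28,0,0,0],
    [-4.3,-0.7,28,0,0,0],
    [-4.3,-0.7,28,0,0,0],
    [-4.3,-0.7,28,0,0,0],
    [-4.3,-0.7,28,0,0,0],
    [-4.3,-0.7,26,0,0,0]
  ]
}}

```text
t: 10.3
tool_pos: [0.5147, 0.1346, 0.2401]
tool_rot: [-1.552, -0.236, -0.036]
contact_force: [0.0, 0.5, -3.4]
opening: 0.0168
```

Call:
{"op": "jog_arm", "data": {
  "moves": [
    [-3,-0.5,20,0,0,0],
    [-1.5,0,10,0,0,0],
    [0,0,4,0,0,0],
    [0,0,0,0,0,0],
    [0,0,0,0,0,0]
  ]
}}

```text
t: 10.8
tool_pos: [0.5079, 0.1649, 0.2404]
tool_rot: [-1.554, -0.235, -0.039]
contact_force: [-0.1, -0.5, -3.2]
opening: 0.0166
```

Run:
```python
from h import *
np.set_printoptions(precision=4,suppress=True)
o=ctrl.get_obs(); M=R.from_rotvec(o['tool_rot']).as_matrix(); print(o['t'],o['tool_pos'],M,o['contact_force'],o['wrist_torque'])
yaw=np.radians(11.7); x=np.array([np.cos(yaw),np.sin(yaw),0]); T=np.array([.550,.174,.175])-.0435*x
G=np.c_[x,[0,0,-1],[-np.sin(yaw),np.cos(yaw),0]]
print('target',T,'shift mm',M.T@(T-o['tool_pos'])*1000,'turn',R.from_matrix(M.T@G).as_rotvec())
```

```text
10.8 [0.5079 0.1649 0.2404] [[ 0.977   0.1726 -0.1253]
 [ 0.1234  0.0215  0.9921]
 [ 0.1739 -0.9848 -0.0003]] [-0.1298 -0.4576 -3.2015] [-0.025   0.2415  0.0165]
target [0.5074 0.1652 0.175 ] shift mm [-11.813  64.341   0.35 ] turn [ 0.0072 -0.0784  0.1747]
```

Call:
{"op": "jog_arm", "data": {
  "moves": [
    [-2,11,0,0.0035,-0.02,0],
    [-2,11,0,0.0035,-0.02,0],
    [-2,11,0,0.0035,-0.02,0],
    [-2,11,0,0.0035,-0.018,0],
    [0,0,0,0,0,0.015],
    [0,0,0,0,0,0.02],
    [0,0,0,0,0,0.02],
    [0,0,0,0,0,0.02],
    [0,0,0,0,0,0.02],
    [0,0,0,0,0,0.018],
    [0,0,0,0,0,0.015],
    [0,0,0,0,0,0.012]
  ]
}}

```text
t: 12.0
tool_pos: [0.5077, 0.1654, 0.1959]
tool_rot: [-1.561, -0.188, 0.135]
contact_force: [0.6, 0.7, -3.1]
opening: 0.0172
```

Call:
{"op": "jog_arm", "data": {
  "moves": [
    [0,0,0,0,0,0.01],
    [0,0,0,0,0,0.008],
    [0,0,0,0,0,0.006],
    [0,2,0,0,0,0.004],
    [0,4,0,0,0,0],
    [0,4,0,0,0,0],
    [0,4,0,0,0,0],
    [0,4,0,0,0,0],
    [0,4,0,0,0,0],
    [0,0,0,0,0,0]
  ]
}}

```text
t: 13.0
tool_pos: [0.5072, 0.1653, 0.1728]
tool_rot: [-1.564, -0.165, 0.157]
contact_force: [-0.4, 0.8, -2.8]
opening: 0.0167
```

Run:
```python
from h import *
np.set_printoptions(precision=4,suppress=True)
im,P=snap('wrist','w7.png'); im2,PS=snap('side','s7.png'); im3,_=snap('top','t7.png')
o=ctrl.get_obs(); M=R.from_rotvec(o['tool_rot']).as_matrix(); print(o['t'],o['tool_pos'],M,o['contact_force'],o['wrist_torque'])
yaw=np.radians(11.7); x=np.array([np.cos(yaw),np.sin(yaw),0]); T=np.array([.550,.174,.153])-.0435*x
G=np.c_[x,[0,0,-1],[-np.sin(yaw),np.cos(yaw),0]]
print('shift mm',M.T@(T-o['tool_pos'])*1000,'turn',R.from_matrix(M.T@G).as_rotvec())
c=np.zeros((450,800,3),np.uint8); c[:300,:400]=cv2.resize(im,(400,300)); c[:,400:]=cv2.resize(im2[60:240,140:300],(400,450))
cv2.imwrite('pics/c7.png',c)
```

```text
13.15 [0.5079 0.1654 0.174 ] [[ 0.9789  0.007  -0.204 ]
 [ 0.204   0.0017  0.979 ]
 [ 0.0072 -1.      0.0002]] [ 0.0056 -0.309  -3.2438] [ 0.0148  0.0154 -0.0198]
shift mm [-0.6541 20.9568 -0.1488] turn [-0.0002  0.0012  0.0072]
```

View pics/c7.png

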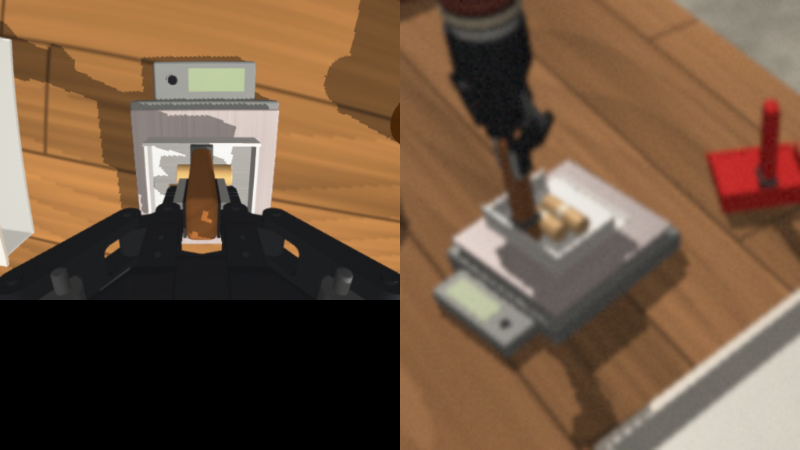

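The plugs are in and the pan is level over the platform. I'll check the centring with the wrist view.

Run:
```python
from h import *
np.set_printoptions(precision=4,suppress=True)
P=pose('wrist'); o=ctrl.get_obs(); M=R.from_rotvec(o['tool_rot']).as_matrix()
f=lambda u,v,z:(M.T@(onz(P,(u*1.28,v*1.28),z)-o['tool_pos']))[[0,2]]*1000
print('pan back rim',f(143,142,.091),f(260,142,.091)); print('platform near edge',f(133,108,.045),f(278,108,.045)); print('platform sides',f(139,170,.045),f(275,170,.045))
```

```text
pan back rim [-15.9099 -60.8162] [-15.9135  60.4382]
platform near edge [-47.468  -82.4761] [-47.6178  92.067 ]
platform sides [ 31.6673 -80.9734] [31.7631 95.3391]
```

The wrist view puts the platform centre about 6 mm further left and 3 mm further out than the top view does. I'll split the difference and lower.

Call:
{"op": "jog_arm", "data": {
  "moves": [
    [1,2,1.5,0,0,0],
    [1,4,1.5,0,0,0],
    [0,4,0,0,0,0.002],
    [0,4,0,0,0,0.002],
    [0,2,0,0,0,0],
    [0,2,0,0,0,0],
    [0,1,0,0,0,0],
    [0,0,0,0,0,0]
  ]
}}

```text
t: 13.95
tool_pos: [0.5092, 0.1687, 0.1547]
tool_rot: [-1.564, -0.163, 0.159]
contact_force: [-0.7, -1.0, -2.6]
opening: 0.0168
```

Call:
{"op": "jog_arm", "data": {
  "moves": [
    [0,1,0,0,0,0],
    [0,1,0,0,0,0],
    [0,1,0,0,0,0],
    [0,0,0,0,0,0]
  ]
}}

```text
t: 14.35
tool_pos: [0.5096, 0.1688, 0.1529]
tool_rot: [-1.564, -0.164, 0.158]
contact_force: [-1.7, -1.4, 3.0]
opening: 0.0169
```

It is on the platform. I'll let go and lift straight up.

Call:
{"op": "jog_arm", "data": {
  "moves": [
    [0,0,0,0,0,0],
    [0,0,0,0,0,0],
    [0,0,0,0,0,0],
    [0,0,0,0,0,0],
    [0,0,0,0,0,0],
    [0,0,0,0,0,0],
    [0,0,0,0,0,0]
  ],
  "grip": 55
}}

```text
t: 15.05
tool_pos: [0.5092, 0.1688, 0.1518]
tool_rot: [-1.564, -0.164, 0.159]
contact_force: [-0.2, -0.1, -0.1]
opening: 0.055
```

Call:
{"op": "jog_arm", "data": {
  "moves": [
    [0,-10,0,0,0,0],
    [0,-20,0,0,0,0],
    [0,-25,0,0,0,0],
    [0,-25,0,0,0,0],
    [0,-25,0,0,0,0],
    [-30,-10,0,0,0,0],
    [-40,0,0,0,0,0],
    [-30,0,0,0,0,0],
    [0,0,0,0,0,0]
  ]
}}

```text
t: 15.95
tool_pos: [0.4091, 0.1481, 0.2676]
tool_rot: [-1.564, -0.165, 0.158]
contact_force: [0.7, 0.8, -0.3]
opening: 0.055
```

Run:
```python
from h import *
im,P=snap('wrist','w8.png'); im2,PS=snap('side','s8.png'); im3,_=snap('top','t8.png')
o=ctrl.get_obs(); print(o['t'],o['tool_pos'],o['contact_force'])
np.save('w8.npy',P[2])
c=np.zeros((600,800,3),np.uint8); c[:300,:400]=cv2.resize(im,(400,300)); c[:450,400:]=cv2.resize(im2[80:260,140:300],(400,450)); c[300:,:400]=cv2.resize(im3[145:245,120:253],(400,300))
cv2.imwrite('pics/c8.png',c)
```

```text
16.1 [0.41156374 0.14834776 0.26738816] [ 0.32084802 -0.4343535   0.44210919]
```

View pics/c8.png

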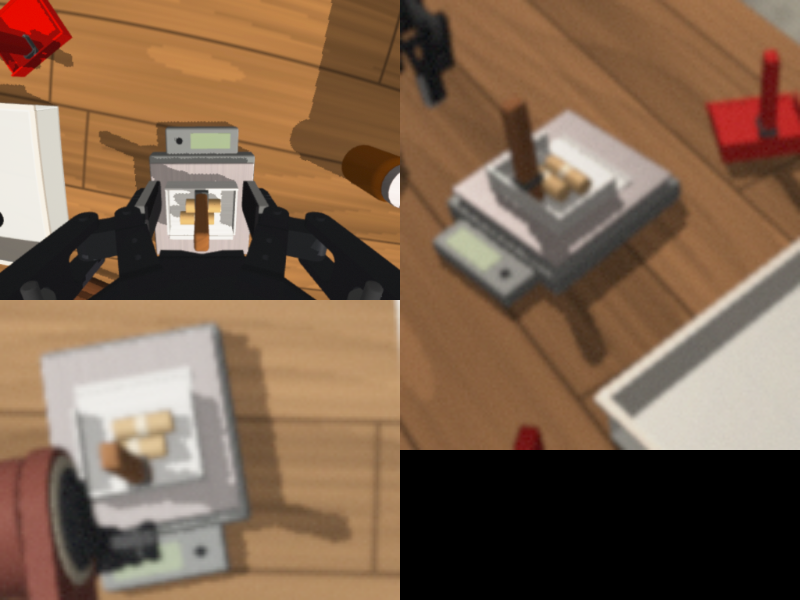

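The last view shows the scoop level and about centred on the platform, both plugs in the pan and the gripper clear.

```bash
python3 -c "from station import ctrl; print(ctrl.finish_job())"
```

```text
the job is handed in; nothing more can be done
None
```

The scoop is standing released on the scale's platform with both plugs in it, and I handed the job in at about 16 s of the 54 s allowed.

- **Scooping:** I gripped the scoop by its handle and turned it to line up with the tote. I then drove it along the floor close to the left wall until the lip touched the end wall, at about 6 N. Both plugs rode over the lip. I tilted the lip up about 10° so they rolled back against the handle, then lifted the scoop out.
- **Placing:** I levelled the scoop slowly over the scale, set it down at about 3 N, let go and backed off. The gripper never went near the plugs.
- **Last checks:** the wrist, side and top views showed the scoop level and about centred, with both plugs in the pan. The gripper was clear and read no contact force. The highest force I read was about 10 N.
- **Disagreement:** the wrist view put the platform's centre about 6 mm to the left of where the top view did, and about 3 mm farther out. I set the scoop down between the two, so it may be a few mm off the true middle.

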